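# Clamp a sample jar with the hand-cranked cam clamp

### The job

Stand the lidded glass sample jar in the V-nest of the cam clamp and let go of it. Then turn the crank anticlockwise by its handle, with a light hand, until the follower rests in the cam's flat dwell with the jar clamped, and let go: the clamp must stay closed by itself. Keep the jar upright and leave the other glassware where it stands.

Things in the scene. Friction and masses are not known exactly. Their poses are not given: they have to be found in the camera images.
- fixture: Cam clamp on an aluminium plate 225 x 100 mm, 12 mm thick, fixed. Origin: on the upright camshaft's axis at bench level; x axis level, from the camshaft to the nest, z up; plate from x -53 to 172 mm. Along x: steel disc cam (radius 20, dwell 29 mm), follower with roller, jaw, nest. All below 33 mm over the bench, except the crank (top 95 mm).
- nest (a point): Where the middle of the jar's underside stands when home in the V: on the plate's top (12 mm over the bench), 118 mm from the camshaft axis. The V (two 45 degree walls, top 27 mm over the bench) opens towards the jaw. Clamp open, the jaw's face is 6 mm short of a jar that touches both walls, so the jar has 6 mm of room; closing pushes it home.
- jar_mid (a point): Sample jar: clear glass cylinder 44 mm in diameter with a bare-metal screw lid (39 mm), 80 mm tall, about 0.15 kg, loose, upright. The point is on its axis half-way up (40 mm over its underside). It stands with a wide open beaker (68 mm) and a small slim bottle (28 mm); any of the three can be in any of their places.
- crank_grip (a point): Crank handle: upright black round post, 18 mm in diameter, 45 to 95 mm over the bench, on the end of the crank arm, 58 mm from the camshaft axis; fixed to the arm; squeeze of both fingers and push together must stay under 80 N. The point is on the post's axis, 70 mm over the bench. Its direction does not tell the cam's angle.
- follower_mid (a point): A point on top of the follower bar, 62 to 63 mm from the camshaft with the clamp open; the bar slides along the fixture's x axis, and the point is 71 to 72 mm from the camshaft in the dwell.
- jaw: Spring-backed steel jaw on the follower's end, 30 mm wide, top 27 mm over the bench. Origin at its centre, 86 mm from the camshaft with the clamp open; its face is 4 mm farther. It meets the jar in the last 3 mm of the lift and then presses it with about 15 N.
- crank: Crank arm with handle; origin on the camshaft axis, 36 mm up. Anticlockwise from above closes: 0.1 to 1.7 rad of idle turning (about 1 N at the handle), then 1.4 rad of rise (up to about 7 to 9 N; it springs back if let go), then the dwell, 0.22 rad wide, nearly free (1 N), where it stays when left. Beyond that it pulls onward and opens again. Dwell starts 1.5 to 3.1 rad from the start.
- jar: The sample jar as a whole; origin at the centre of its underside.
- beaker: Bystander: wide open glass beaker, 68 mm in diameter, 85 mm tall.
- vial: Bystander: small slim glass bottle, 28 mm in diameter, 70 mm tall.
- dish: Bystander: flat glass dish, 90 mm in diameter.
There are look-alikes about, which are no part of the job. Leave any orange look-alike of the jar alone.

How it is judged:
By the outcome, as a careful person would: the job done as asked, in the order asked, and still so for the second after the job is handed in, with the robot touching nothing.
It also fails if it takes over 72 s, if anything falls off the work surface, if the arm or the gripper's body presses on something with over 40 N, if the wrist force passes 120 N, or if a joint passes its speed limit or range.

### The arm

A 6-joint arm with a two-finger parallel gripper is mounted at the origin on the work surface. World frame = base frame: x ahead of the robot, y to its left, z up, the work surface at z = 0. Lengths are in mm, angles in rad, forces in N, time in s.
With the tool pointing down it reaches from about 275 to 1000 mm from the base axis. Payload 8.4 kg.
Tool frame: the origin (TCP) lies at the very end of the fingers, on their centre line; the grasp point (between the pads) lies 19 mm behind it; x points along the fingers, y is the direction in which the jaws open and shut, and the axes are right-handed (so a half turn about x gives the same grasp; the last joint's range is limited). The gripper opens to 85 mm and grips with 20 to 120 N. Pads are 22 mm wide; open, the fingers measure 114 mm over their backs; the gripper's body (76 mm by 85 mm) begins 54 mm behind the grasp point. The pads swing forward as they close: fully open they stand 13 mm farther back than shut.
Start: joints at [1.263, 0.353, 1.633, -0, 1.155, -0.002], TCP at [188.159, 596.007, 231.281] pointing down, gripper open.
Joint ranges: [-2.63, 2.63], [-0.92, 2.1], [0.06, 2.66], [-1.3, 4.44], [0, 2.69], [-3.02, 3.02]. Speed limits (rad/s): [2.22, 2.22, 2.79, 3.14, 3.14, 3.14].

### API

Orientations are given as [roll, pitch, yaw] about the fixed x, y, z axes, in that order (R = Rz(yaw) Ry(pitch) Rx(roll)).
In Python, from rig import r, grab_frame, camera_params, sign_off gives the robot as it stands.
- The arm moves only by the tool drive_tool, never from a script. Its argument "rows" is one flat list of numbers, 7 for each row, row after row: the shift along the tool's x, y, z in mm, then the turn, a rotation vector about the tool's x, y, z in degrees, then the opening in per cent of the stroke, from 0 (shut) to 100 (fully open). In form: [x, y, z, rx, ry, rz, fingers, x, y, z, rx, ry, rz, fingers, ...]. A call has 1 to 10 rows; each row is the pose to reach, as a shift and turn from the pose measured when the call began, along the tool's axes at that moment; what a row does not reach only later rows make up. A row lasts 1/8 s, in which the tool goes at most 62.5 mm and 10.7 degrees, less where a joint would pass 70% of its speed; a pose out of reach is approached as far as the arm can. A call with a gripper value outside its range is refused whole. The fingers move at their own pace and stop on an object; "newtons" is the grip in N (left out, the last holds). Time passes only in rows, so rows that repeat a pose let the fingers close. It gives the time, the measured TCP pose, the force and the opening at its end, in the units of the state.
- r.sense(): the state, without advancing time (a new reading comes with each control period).
- grab_frame(name): name is "scene" or "top" or "wrist"; returns the picture (480x640x3 uint8, red, green, blue); there is no depth.
- camera_params(name): a dict with "vertical_fov" (degrees; the focal length in pixels is half the picture's height over the tangent of half this angle, whatever the lens; pixels are square), "cx", "cy" (the principal point, pixels), "pose" (4x4, takes a point from camera to world coordinates); the wrist camera has in their place "tool_from_camera" (4x4, takes a point from camera to tool coordinates, whose origin is the TCP and whose axes are the tool frame's). Camera axes: x right, y down, z forward; pixel columns grow to the right and rows downward; lengths in mm; the calibration is good to about 2 mm. A picture is of the moment at which its call begins: read the wrist's pose just before it. camera_params takes no time and is no camera call.
- sign_off(): hands the job in, once; it reports no verdict.
The state is a dict: "clock": time; "qpos": joint angles; "qvel": joint speeds; "joint_efforts": joint torques, N m; "eef_pos": TCP position; "tcp_rot": TCP orientation; "contact_force": force on the tool from outside, world axes, zero at the start; "wrist_torque": the same for the moment, N m; "opening": opening from 0.0 (shut) to 1.0 (fully open).
Only numpy, scipy, OpenCV 4.12 (cv2) and the standard library are available. Lean on these libraries where they do the work, as an engineer would, in place of code of your own. Each camera call takes 0.05 s, during which the arm holds its last target.

## Working session

There is one attempt and no reset: what is moved stays moved. The work goes in short steps, Python scripts to look and compute and a tool call to move; the robot and the scene stay as the last step left them, time stands still between calls to the robot, and variables do not carry over. Pictures are saved under pics/ and viewed, and the job is handed in when it is done.

Besides the shell and the picture viewer there is one more tool, called after "Call:" in YAML: its name, and indented under it one key for each argument. drive_tool: Moves the arm, as the interface text tells. Its arguments: {"type":"object","properties":{"rows":{"type":"array","items":{"type":"number"}},"newtons":{"type":"number"}},"required":["rows"]}

```bash
ls; mkdir -p pics
python3 - <<'E'
from rig import r, grab_frame, camera_params
import cv2
print(r.sense())
for n in ("scene","top","wrist"):
    im=grab_frame(n); cv2.imwrite(f"pics/{n}0.png",im[:,:,::-1])
    print(n,{k:(v.tolist() if hasattr(v,'tolist') else v) for k,v in camera_params(n).items()})
E
```

```text
pics
{'clock': 0.0, 'qpos': array([ 1.26257645e+00,  3.53609087e-01,  1.63411123e+00, -2.88765504e-05,
        1.15521818e+00, -2.35626155e-03]), 'qvel': array([-8.36335449e-05,  2.97665680e-04, -1.23102750e-03, -2.17437450e-03,
        3.69200040e-04,  9.06370733e-04]), 'joint_efforts': array([-3.82243685e-03, -6.05241537e+01, -3.42068052e+01, -1.21925900e-04,
        9.15923476e-03, -2.35749093e-05]), 'eef_pos': array([188.03911821, 595.55320976, 230.59588167]), 'tcp_rot': array([-1.55353697,  1.56945022, -1.85938891]), 'contact_force': array([-0.17727656, -0.66145231, -0.18658185]), 'wrist_torque': array([ 0.00303489, -0.02563251, -0.01497554]), 'opening': 1.0006395355864484}
scene {'vertical_fov': 55.96164720876805, 'cx': 324.00438344571074, 'cy': 248.04842280322046, 'pose': [[-0.4973278182659461, 0.5056221908227612, -0.7049902420079481, 1123.043233422141], [0.8674424116503079, 0.30333778934455546, -0.3943727272845522, 314.33275686884673], [0.014446579149811617, -0.807670963761326, -0.5894564535635509, 594.2110297275141], [0.0, 0.0, 0.0, 1.0]]}
top {'vertical_fov': 48.221493466170564, 'cx': 325.02062967685805, 'cy': 232.85070272269922, 'pose': [[-0.020514393034703964, -0.9821111171692708, 0.1871814980465342, 264.7333219275988], [-0.9997153716948644, 0.01786946006890199, -0.015806897034059412, -18.50230956549306], [0.01217929700011992, -0.18745248979240825, -0.9821981616737074, 1432.3548033456384], [0.0, 0.0, 0.0, 1.0]]}
wrist {'vertical_fov': 69.83462837433757, 'cx': 313.9956820136914, 'cy': 238.6917364859267, 'tool_from_camera': [[0.00045354322260138285, -0.3275787234242201, 0.944823779473348, -141.62282169895218], [0.9999997914560086, -0.0002858285846266911, -0.0005791286192996361, 0.8324428671846462], [0.0004597678574172012, 0.944823845095887, 0.32757852547402855, -83.67848033157512], [0.0, 0.0, 0.0, 1.0]]}
```

View pics/scene0.png

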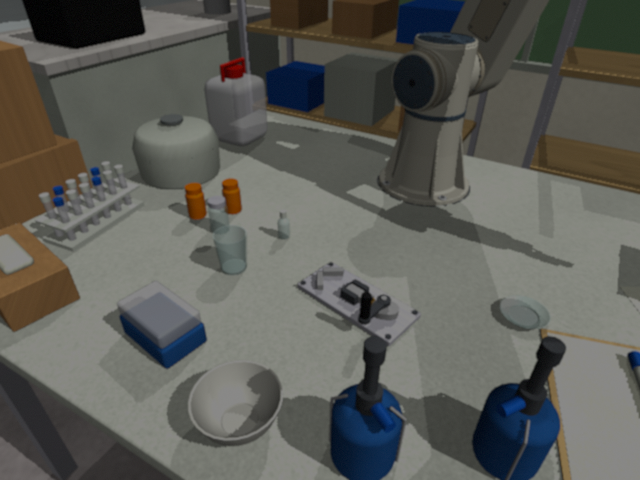

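View pics/top0.png

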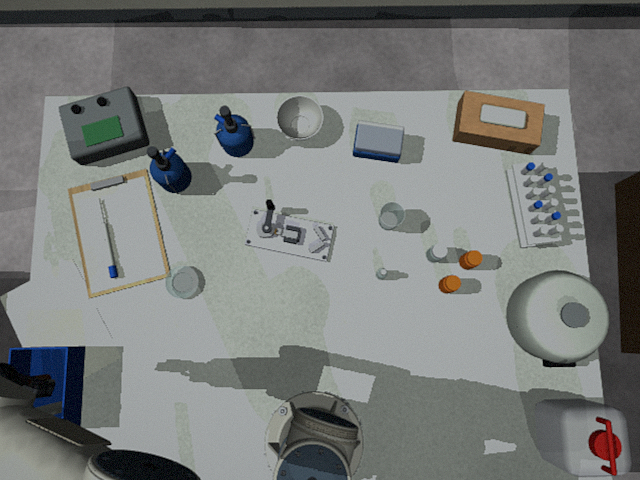

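View pics/wrist0.png

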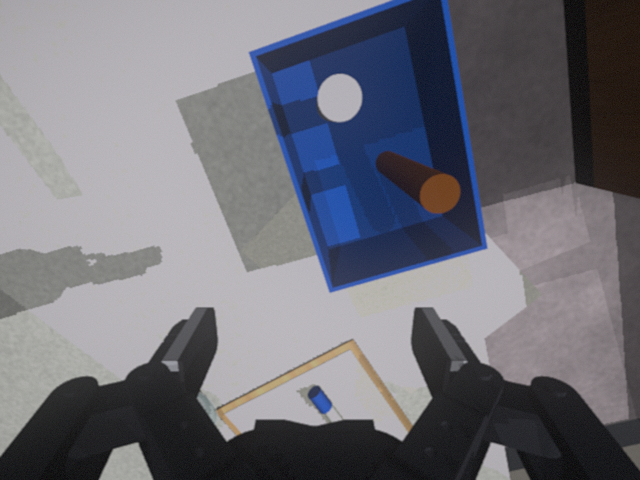

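Scene picture: beaker at (232,250), lidded clear jar at (218,215), slim bottle at (284,227), two orange look-alike jars at (196,202) and (232,196), and the fixture at (358,300).

Top picture: jar candidates are the clear one with a lid at (438,254), the orange ones at (450,284) and (471,260), the vial at (382,273) and the beaker at (391,216). I choose (438,254) and will check it in a close crop.

```bash
cat > h.py <<'E'
import numpy as np, cv2
from scipy.spatial.transform import Rotation as R
from rig import r, grab_frame, camera_params
def K(n):
    c=camera_params(n); f=240/np.tan(np.radians(c["vertical_fov"]/2)); return c,f
def T_tool(s):
    T=np.eye(4);T[:3,:3]=R.from_euler('xyz',s["tcp_rot"]).as_matrix();T[:3,3]=s["eef_pos"];return T
def campose(n,s=None):
    c,f=K(n)
    if n=="wrist": return T_tool(s or r.sense())@np.array(c["tool_from_camera"])
    return np.array(c["pose"])
def unproj(n,u,v,z,s=None):
    c,f=K(n);P=campose(n,s)
    d=P[:3,:3]@np.array([(u-c["cx"])/f,(v-c["cy"])/f,1]);o=P[:3,3]
    return o+d*(z-o[2])/d[2]
def proj(n,p,s=None):
    c,f=K(n);P=campose(n,s);q=P[:3,:3].T@(np.array(p,float)-P[:3,3])
    return np.array([c["cx"]+f*q[0]/q[2],c["cy"]+f*q[1]/q[2]])
E
python3 - <<'E'
import cv2,numpy as np
from h import *
t=cv2.imread("pics/top0.png");s=cv2.imread("pics/scene0.png")
a=cv2.resize(t[195:270,235:345],None,fx=5,fy=5,interpolation=2)
b=cv2.resize(t[190:300,365:495],None,fx=4,fy=4,interpolation=2)
c=cv2.resize(s[170:280,170:300],None,fx=5,fy=5,interpolation=2)
d=cv2.resize(s[255:345,285:425],None,fx=5,fy=5,interpolation=2)
for n,x in zip("abcd",(a,b,c,d)): cv2.imwrite(f"pics/c_{n}.png",x)
E
```

```text
(no output)
```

View pics/c_a.png

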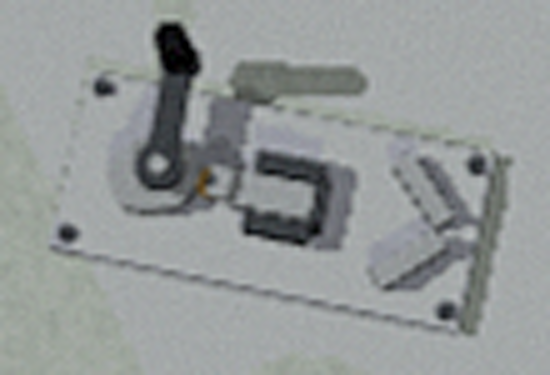

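View pics/c_b.png

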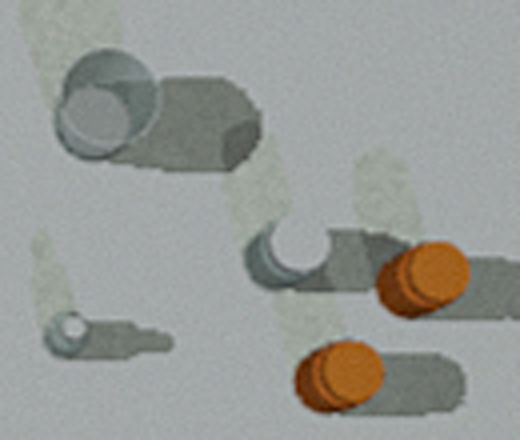

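View pics/c_c.png

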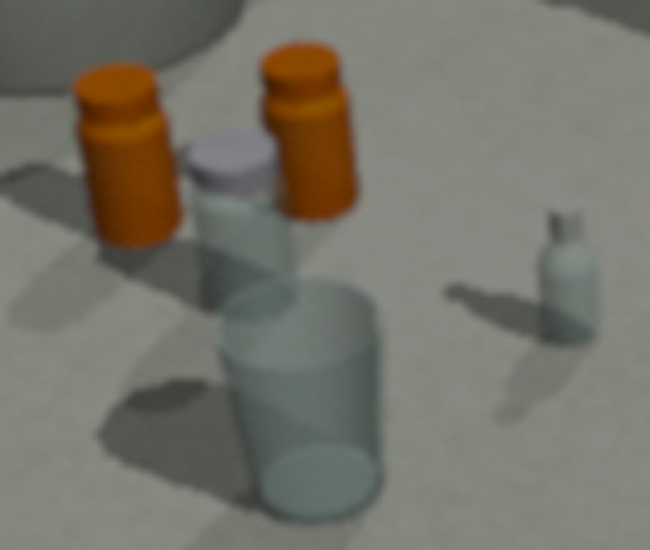

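View pics/c_d.png

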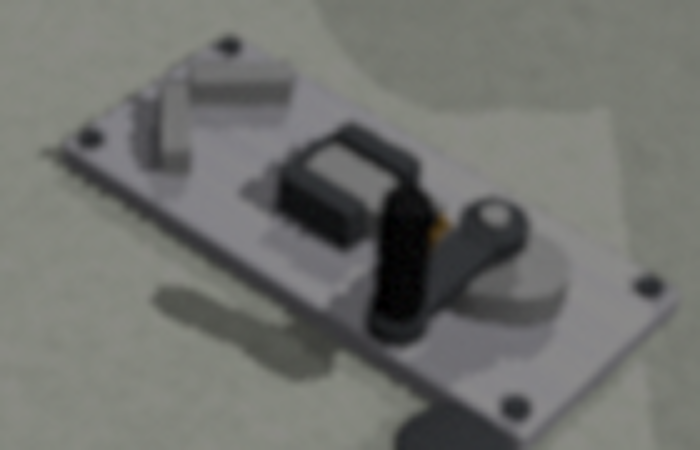

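Run:
```python
from h import *
np.set_printoptions(precision=1,suppress=True)
def c(x,y,x0,y0,k): return x0+(x+.5)/k-.5,y0+(y+.5)/k-.5
q=lambda x,y,z:unproj("top",*c(x,y,235,195,5),z)
BL,BR,TL,TR=q(54,247,12),q(470,333,12),q(92,62,12),q(500,153,12)
print("corners",BL,BR,TL,TR, np.linalg.norm(BR-BL),np.linalg.norm(TL-BL),np.linalg.norm(TR-TL))
hub=q(158,168,42);print("hub",hub)
ax=(BR-BL)+(TR-TL);yaw=np.arctan2(ax[1],ax[0]);print("yaw",yaw, np.arctan2(*(BR-BL)[1::-1]),np.arctan2(*(TR-TL)[1::-1]))
m=(BL+BR+TL+TR)/4;e=ax/np.linalg.norm(ax);print("centre-based origin",m-e*59.5,"nest",m+e*58.5)
p=q(178,38,95);print("post top",p)
d=lambda x,y,z:unproj("scene",*c(x,y,285,255,5),z)
print("scene hub",d(495,216,42),"posttop",d(405,190,95),"postbase",d(398,325,40))
b=lambda x,y,z:unproj("top",*c(x,y,365,190,4),z)
print("lid",b(300,246,80),"vialtop",b(74,326,70),"beaker rim",b(110,95,85),"or",b(352,372,80),b(436,270,80))
s=lambda x,y,z:unproj("scene",*c(x,y,170,170,5),z)
print("scene lid",s(232,155,80),"vial base",s(570,330,0),"beaker base",s(322,485,0))
```

```text
corners [508.9 172.7  12. ] [458.2 -49.3  12. ] [610.5 152.8  12. ] [556.  -67.7  12. ] 227.75799512010474 103.51889305307031 227.16824418525113
hub [545.  114.2  42. ]
yaw -1.8040188274983957 -1.7951603084505003 -1.812900344730312
centre-based origin [547.1 110.   12. ] nest [519.9  -4.8  12. ]
post top [602.1  98.9  95. ]
scene hub [539.5 113.1  42. ] posttop [599.1 101.6  95. ] postbase [605.2 106.   40. ]
lid [ 469.6 -332.4   80. ] vialtop [ 422.1 -186.8   70. ] beaker rim [ 569.5 -214.3   85. ] or [ 388.4 -360.5   80. ] [ 452.4 -418.5   80. ]
scene lid [ 476.1 -326.9   80. ] vial base [ 418.1 -187.7    0. ] beaker base [ 567.2 -212.7    0. ]
```

The crops confirm the choice: the jar is clear glass with a metal lid (top crop 300,246), free-standing, and the crank post points roughly +x. Next I'll take a wrist look over the fixture.

```bash
cat >> h.py <<'E'
def down(yaw_y):
    """tool x down, tool y along world angle yaw_y"""
    x=np.array([0,0,-1.]);y=np.array([np.cos(yaw_y),np.sin(yaw_y),0]);return np.c_[x,y,np.cross(x,y)]
def move(p,Rm,s=None):
    s=s or r.sense();T=T_tool(s)
    d=T[:3,:3].T@(np.array(p)-T[:3,3]);w=np.degrees(R.from_matrix(T[:3,:3].T@Rm).as_rotvec())
    print("shift",d.round(1),"rot",w.round(1))
def st():
    s=r.sense();T=T_tool(s);print("t",round(s["clock"],2),"tcp",s["eef_pos"].round(1),"xaxis",T[:3,0].round(3),"yang",round(float(np.degrees(np.arctan2(T[1,1],T[0,1]))),1),"F",s["contact_force"].round(1),"op",round(s["opening"],3),"q",s["qpos"].round(2));return s
E
python3 - <<'E'
from h import *
st()
for a in (-104,76,-14,166, -160): print(a,end=' ');move([533,50,190],down(np.radians(a)))
E
```

```text
t 0.15 tcp [188.  595.7 230.7] xaxis [-0.    -0.001 -1.   ] yang 72.5 F [-0.1 -1.   0.1] op 1.002 q [ 1.26  0.35  1.63 -0.    1.16 -0.  ]
-104 shift [  41.2 -416.5  493.2] rot [1.765e+02 1.000e-01 0.000e+00]
76 shift [  41.2 -416.5  493.2] rot [-3.5 -0.   0.1]
-14 shift [  41.2 -416.5  493.2] rot [86.5  0.   0. ]
166 shift [  41.2 -416.5  493.2] rot [-93.5  -0.    0. ]
-160 shift [  41.2 -416.5  493.2] rot [-1.275e+02 -1.000e-01  0.000e+00]
```

Call:
drive_tool:
  rows: [40,-416,493,-3.5,0,0,100,40,-416,493,-3.5,0,0,100,40,-416,493,-3.5,0,0,100,40,-416,493,-3.5,0,0,100,40,-416,493,-3.5,0,0,100,40,-416,493,-3.5,0,0,100,40,-416,493,-3.5,0,0,100,40,-416,493,-3.5,0,0,100,40,-416,493,-3.5,0,0,100,40,-416,493,-3.5,0,0,100]

```text
clock: 1.4
eef_pos: [522.3, 66.7, 192.4]
tcp_rot: [-1.383, 1.57, -1.628]
contact_force: [1.3, 1.0, -0.9]
opening: 1.002
```

Run:
```python
from h import *
st();move([533,50,190],down(np.radians(76)))
```

```text
t 1.4 tcp [522.3  66.7 192.4] xaxis [-0.    -0.001 -1.   ] yang 76.0 F [ 1.3  1.  -0.9] op 1.002 q [ 0.12  0.24  1.88 -0.    1.02 -1.2 ]
shift [  2.5 -13.6  14.5] rot [-0.  0.  0.]
```

Call:
drive_tool:
  rows: [2,-14,14,0,0,0,100,2,-14,14,0,0,0,100,2,-14,14,0,0,0,100]

```text
clock: 1.78
eef_pos: [531.8, 50.3, 190.3]
tcp_rot: [-2.298, 1.57, -2.543]
contact_force: [0.3, 0.7, 0.2]
opening: 0.997
```

Run:
```python
from h import *
s=st();im=grab_frame("wrist");np.save("w1.npy",im);import pickle;pickle.dump(s,open("w1.pkl","wb"))
cv2.imwrite("pics/w1.png",im[:,:,::-1])
```

```text
t 1.77 tcp [531.8  50.3 190.3] xaxis [-0.001 -0.001 -1.   ] yang 76.0 F [0.3 0.7 0.2] op 0.997 q [ 0.09  0.26  1.87 -0.    1.02 -1.23]
```

View pics/w1.png

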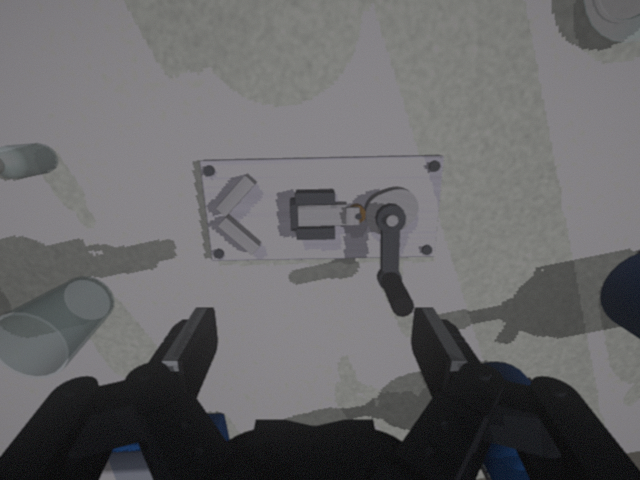

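Run:
```python
from h import *
im=np.load("w1.npy")[:,:,::-1]
c=cv2.resize(im[145:325,190:450],None,fx=3,fy=3,interpolation=2)
c=cv2.convertScaleAbs(c,alpha=1.6);cv2.imwrite("pics/w1c.png",c)
```

```text
(no output)
```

View pics/w1c.png

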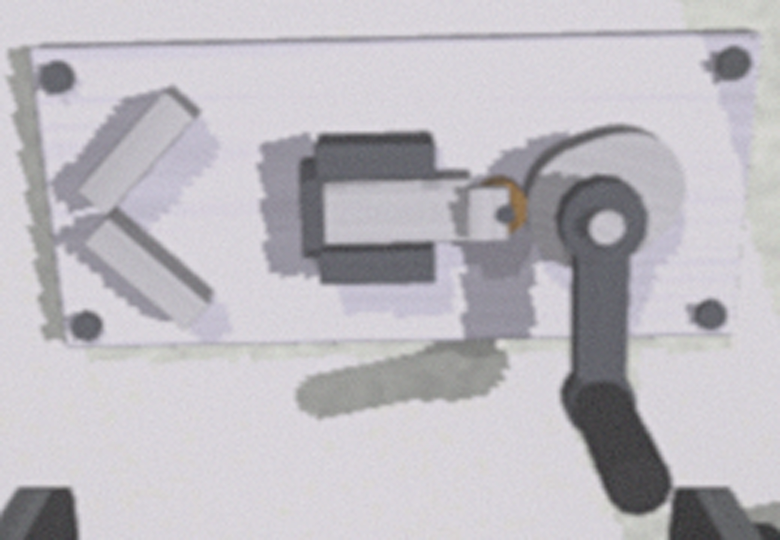

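Run:
```python
from h import *
import pickle
np.set_printoptions(precision=1,suppress=True)
s=pickle.load(open("w1.pkl","rb"))
q=lambda x,y,z:unproj("wrist",190+(x+.5)/3-.5,145+(y+.5)/3-.5,z,s)
S=np.array([q(57,77,14),q(732,63,14),q(710,314,14),q(87,326,14)])
print(S,[np.linalg.norm(S[i]-S[i-1]) for i in range(4)])
C=np.array([q(36,48,12),q(753,35,12),q(735,334,12),q(66,344,12)])
print(C,[np.linalg.norm(C[i]-C[i-1]) for i in range(4)])
for P in (S,C):
    m=P.mean(0);ax=P[0]+P[3]-P[1]-P[2];e=ax/np.linalg.norm(ax)
    print("yaw",np.degrees(np.arctan2(e[1],e[0])),"origin",(m-e*59.5)[:2],"nest",(m+e*58.5)[:2])
hub=q(606,227,45);print("hub",hub)
e=np.array([e[0],e[1],0]);l=np.array([-e[1],e[0],0])
for n,p in dict(hub=hub,posttop=q(638,485,95),postbase=q(594,388,45),arm_end=q(594,388,42),fol_near=q(470,212,30),roller=q(505,215,30),jawL=q(303,206,27),jawface=q(302,240,27),vapex=q(100,208,27),
   v1in=q(200,112,27),v1out=q(172,88,27),v2in=q(213,295,27),v2out=q(185,326,27),v1a=q(80,188,27),v1b=q(108,212,27),v2a=q(115,208,27),v2b=q(85,238,27)).items():
    d=p-(m-e*59.5);print(n,p,"fix",d@e,d@l)
```

```text
[[469.9 -33.2  14. ]
 [515.7 167.2  14. ]
 [595.3 149.3  14. ]
 [549.5 -51.3  14. ]] [np.float64(81.65791730945303), np.float64(205.54866012641227), np.float64(81.5581739700166), np.float64(205.81586311547227)]
[[460.2 -37.1  12. ]
 [509.3 175.1  12. ]
 [605.4 156.9  12. ]
 [554.6 -61.1  12. ]] [np.float64(97.3791844534388), np.float64(217.76119882670542), np.float64(97.71432722555394), np.float64(223.8326552693254)]
yaw -102.86266384333386 origin [545.9 116. ] nest [519.6   1. ]
yaw -103.07120773048206 origin [545.8 116.4] nest [519.2   1.5]
hub [547.2 116.4  45. ]
hub [547.2 116.4  45. ] fix -0.2396962010421592 1.327370707743472
posttop [601.5 104.6  95. ] fix -1.1131430770674466 56.87532723375644
postbase [596.7 104.1  45. ] fix 0.5340626156373013 52.3566062844223
arm_end [598.2 104.4  42. ] fix -0.14289595748679834 53.763326217764416
fol_near [537.6  79.6  30. ] fix 37.736875919647275 0.2775466594342283
roller [541.1  89.7  30. ] fix 27.126150405135316 1.3965312522897435
jawL [524.2  30.7  27. ] fix 88.42213602211044 -1.6575790651712012
jawface [534.6  27.5  27. ] fix 89.15748228756505 9.154196961737156
vapex [509.8 -29.6  27. ] fix 150.4303935726164 -2.0766199735484427
v1in [489.1   8.7  27. ] fix 117.77752962766267 -30.868503234480944
v1out [480.4   2.8  27. ] fix 125.49533349906424 -38.05921142135389
v2in [545.2  -4.4  27. ] fix 117.84187024324875 26.70690742422571
v2out [553.1 -16.1  27. ] fix 127.44599283355443 37.00971094877436
v1a [502.4 -33.5  27. ] fix 155.8489585429847 -8.43373323257056
v1b [511.6 -27.7  27. ] fix 148.11493690914003 -0.7745470888563534
v2a [510.9 -25.2  27. ] fix 145.84922021441034 -1.9991130384876625
v2b [517.7 -37.2  27. ] fix 156.0486150635861 7.381760679445353
```

Wrist crop (3x): plate screws at (57,77), (732,63), (710,314) and (87,326); hub at (606,227); V at left; post leaning down to (638,485). Fixture x axis is at -103°, origin ≈ (546,116), nest ≈ (519.5,1). Next, the look over the jar.

Run:
```python
from h import *
move([471,-330,200],down(np.radians(-39)))
```

```text
shift [  -9.3 -384.1   32.9] rot [115.   0.   0.]
```

Call:
drive_tool:
  rows: [-9,-384,33,115,0,0,100,-9,-384,33,115,0,0,100,-9,-384,33,115,0,0,100,-9,-384,33,115,0,0,100,-9,-384,33,115,0,0,100,-9,-384,33,115,0,0,100,-9,-384,33,115,0,0,100,-9,-384,33,115,0,0,100,-9,-384,33,115,0,0,100,-9,-384,33,115,0,0,100]

```text
clock: 3.08
eef_pos: [471.4, -328.7, 199.8]
tcp_rot: [-0.198, 1.57, -2.322]
contact_force: [0.8, 1.0, -0.2]
opening: 1.003
```

Run:
```python
from h import *
st();move([471,-330,200],down(np.radians(-39)))
```

```text
t 3.08 tcp [ 471.4 -328.7  199.8] xaxis [-0.    -0.001 -1.   ] yang -31.7 F [ 0.8  1.  -0.2] op 1.003 q [-0.61  0.31  1.77 -0.    1.06 -0.06]
shift [-0.2  0.3  1.3] rot [7.3 0.  0. ]
```

Call:
drive_tool:
  rows: [0,0,1,7,0,0,100,0,0,1,7,0,0,100]

```text
clock: 3.32
eef_pos: [471.3, -328.3, 200.0]
tcp_rot: [-0.032, 1.57, -2.276]
contact_force: [0.5, -0.1, 0.5]
opening: 1.005
```

Run:
```python
from h import *
s=st();im=grab_frame("wrist");np.save("w2.npy",im);import pickle;pickle.dump(s,open("w2.pkl","wb"))
cv2.imwrite("pics/w2.png",im[:,:,::-1])
```

```text
t 3.33 tcp [ 471.3 -328.3  200. ] xaxis [-0. -0. -1.] yang -38.6 F [ 0.5 -0.1  0.5] op 1.005 q [-0.61  0.31  1.77 -0.    1.06  0.06]
```

View pics/w2.png

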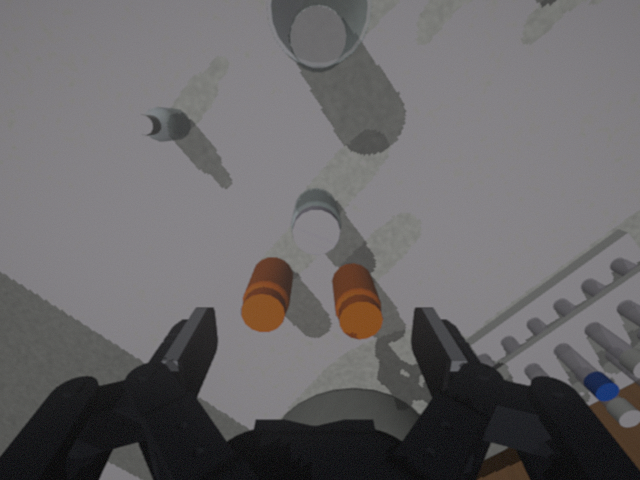

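Jar lid at (317,232), the oranges at (264,311) and (361,319), vial at (165,123), beaker at (320,33).

Run:
```python
from h import *
import pickle
s=pickle.load(open("w2.pkl","rb"));im=np.load("w2.npy")
c=cv2.resize(im[170:270,270:370,::-1],None,fx=6,fy=6,interpolation=2);cv2.imwrite("pics/w2c.png",cv2.convertScaleAbs(c,alpha=1.5))
p=unproj("wrist",317,232,80,s);print(p)
for u,v in((264,311),(361,319)):print(unproj("wrist",u,v,80,s))
T=T_tool(s);print("tool yz",(T[:3,:3].T@(p-T[:3,3])))
```

```text
[ 473.84533271 -329.82393037   80.        ]
[ 393.01508613 -357.60289004   80.        ]
[ 454.13127296 -416.68753165   80.        ]
tool yz [119.99784295   2.92912782  -0.50200909]
```

View pics/w2c.png

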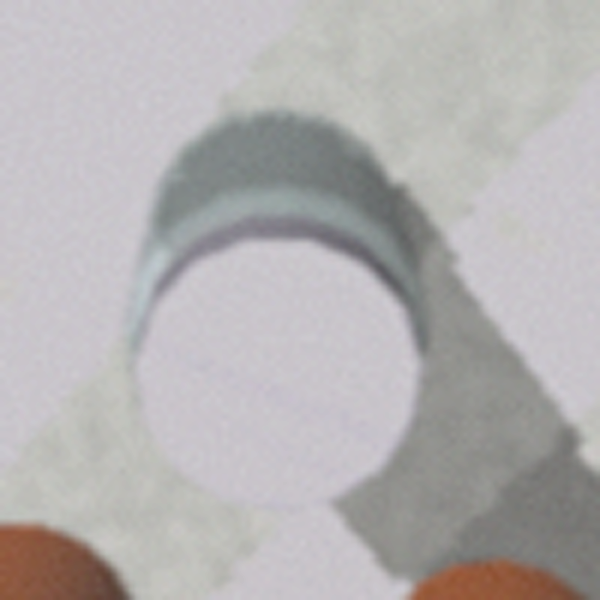

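Call:
drive_tool:
  rows: [60,2.5,-0.5,0,0,0,100,110,2.5,-0.5,0,0,0,100,140,2.5,-0.5,0,0,0,100,165,2.5,-0.5,0,0,0,100,174,2.5,-0.5,0,0,0,100,174,2.5,-0.5,0,0,0,100,174,2.5,-0.5,0,0,0,100]

```text
clock: 4.25
eef_pos: [474.2, -330.2, 27.1]
tcp_rot: [1.288, 1.569, -0.954]
contact_force: [0.3, 0.2, 0.7]
opening: 1.0
```

Run:
```python
from h import *
st();im=grab_frame("wrist");cv2.imwrite("pics/w3.png",im[:,:,::-1])
```

```text
t 4.25 tcp [ 474.2 -330.2   27.1] xaxis [ 0.001 -0.001 -1.   ] yang -38.4 F [0.3 0.2 0.7] op 1.0 q [-0.61  0.55  1.87 -0.    0.72  0.06]
```

View pics/w3.png

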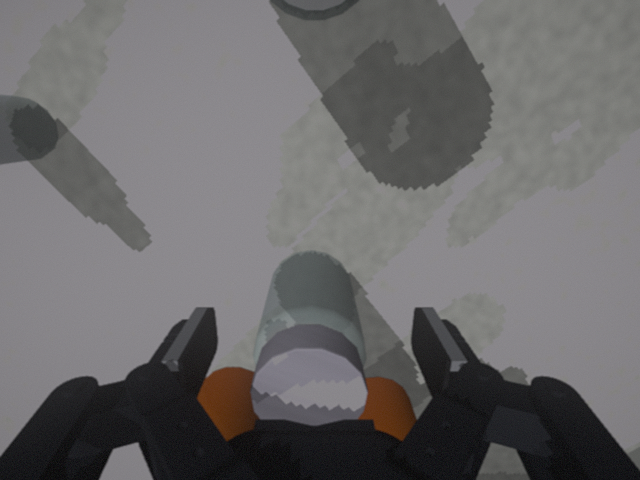

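The jar is centred between the pads (lid at u≈310, pads at 215 and 413). Closing.

Call:
drive_tool:
  rows: [0,0,0,0,0,0,40,0,0,0,0,0,0,40,0,0,0,0,0,0,40,0,0,0,0,0,0,40,0,0,0,0,0,0,40,0,0,0,0,0,0,40]
  newtons: 30

```text
clock: 5.05
eef_pos: [474.3, -330.3, 27.8]
tcp_rot: [1.359, 1.568, -0.883]
contact_force: [-1.9, 0.5, 6.2]
opening: 0.503
```

Run:
```python
from h import *
s=st();T=T_tool(s)
im=grab_frame("wrist");cv2.imwrite("pics/w4.png",im[:,:,::-1])
```

```text
t 5.05 tcp [ 474.3 -330.3   27.8] xaxis [ 0.001 -0.002 -1.   ] yang -38.4 F [-1.9  0.5  6.2] op 0.503 q [-0.61  0.54  1.87 -0.    0.72  0.06]
```

View pics/w4.png

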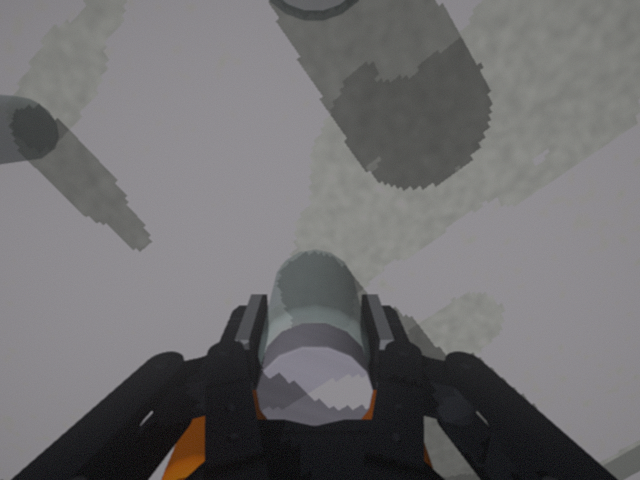

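Gripped at 42.7 mm with the jar upright. Lifting.

Call:
drive_tool:
  rows: [-10,0,0,0,0,0,40,-30,0,0,0,0,0,40,-70,0,0,0,0,0,40,-110,0,0,0,0,0,40,-140,0,0,0,0,0,40,-142,0,0,0,0,0,40]

```text
clock: 5.85
eef_pos: [475.3, -330.9, 172.4]
tcp_rot: [1.539, 1.564, -0.703]
contact_force: [0.4, -0.3, -2.4]
opening: 0.508
```

Run:
```python
from h import *
st();move([520,3,160],down(np.radians(-13)))
```

```text
t 5.85 tcp [ 475.3 -330.9  172.4] xaxis [ 0.005 -0.004 -1.   ] yang -38.4 F [ 0.4 -0.3 -2.4] op 0.508 q [-0.61  0.34  1.79 -0.    1.    0.06]
shift [  11.1 -172.7 -289.3] rot [-25.4   0.1  -0.4]
```

Call:
drive_tool:
  rows: [2,-26,-43,-4,0,0,40,5,-60,-100,-9,0,0,40,7,-90,-150,-14,0,0,40,9,-115,-195,-18,0,0,40,10,-140,-235,-22,0,0,40,11,-158,-265,-24,0,0,40,11,-168,-281,-25,0,0,40,11,-173,-289,-25.4,0.1,-0.4,40,11,-173,-289,-25.4,0.1,-0.4,40,11,-173,-289,-25.4,0.1,-0.4,40]

```text
clock: 7.1
eef_pos: [519.5, 2.0, 160.0]
tcp_rot: [-0.949, 1.57, -2.749]
contact_force: [1.0, 0.1, -1.7]
opening: 0.507
```

Run:
```python
from h import *
st();move([520,3,85],down(np.radians(-13)))
im=grab_frame("wrist");cv2.imwrite("pics/w5.png",im[:,:,::-1])
```

```text
t 7.1 tcp [519.5   2.  160. ] xaxis [-0. -0. -1.] yang -13.1 F [ 1.   0.1 -1.7] op 0.507 q [ 0.    0.27  1.92 -0.    0.94  0.23]
shift [75.   0.3 -1.1] rot [-0.1  0.   0. ]
```

View pics/w5.png

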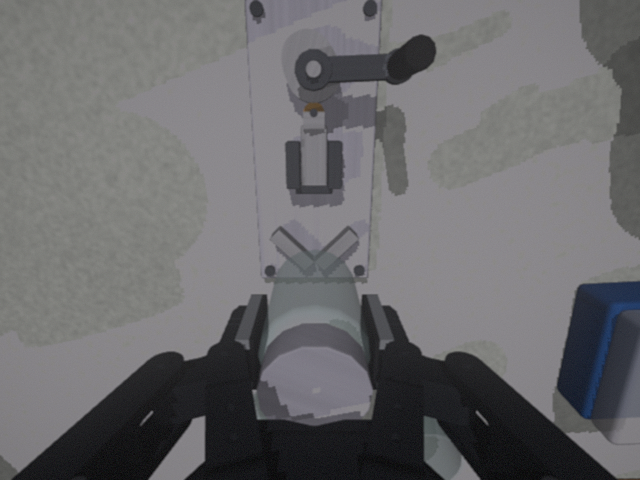

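Run:
```python
from h import *
np.set_printoptions(precision=1,suppress=True)
S=np.array([unproj("wrist",u,v,14) for u,v in((270.5,271),(257,8.5),(371,8),(359.5,270.5))])
m=S.mean(0);ax=S[0]+S[3]-S[1]-S[2];e=ax/np.linalg.norm(ax)
print(np.linalg.norm(S[0]-S[1]),np.linalg.norm(S[0]-S[3]),"yaw",np.degrees(np.arctan2(e[1],e[0])),"origin",(m-e*59.5)[:2],"nest",(m+e*58.5)[:2])
hub=unproj("wrist",314,70,45);print(hub)
```

```text
206.4294673786687 81.46347061987461 yaw -102.89605120289609 origin [547.2 115.7] nest [520.8   0.7]
[546.9 115.5  45. ]
```

Call:
drive_tool:
  rows: [45,0,0,0,0,0,40,80,0,-1,0,0,0,40,98,0,-1,0,0,0,40,98,0,-1,0,0,0,40,98,0,-1,0,0,0,40]

```text
clock: 7.78
eef_pos: [520.3, 2.6, 62.8]
tcp_rot: [1.603, 1.57, -0.198]
contact_force: [-0.1, -0.5, -1.2]
opening: 0.503
```

Run:
```python
from h import *
st()
im=grab_frame("wrist");cv2.imwrite("pics/w6.png",im[:,:,::-1])
im=grab_frame("scene");cv2.imwrite("pics/s6.png",cv2.resize(im[225:355,285:425,::-1],None,fx=5,fy=4.5,interpolation=2)[:600])
```

```text
t 7.78 tcp [520.3   2.6  62.8] xaxis [ 0.001 -0.    -1.   ] yang -13.2 F [-0.1 -0.5 -1.2] op 0.503 q [ 0.    0.42  1.99 -0.    0.73  0.23]
```

View pics/w6.png

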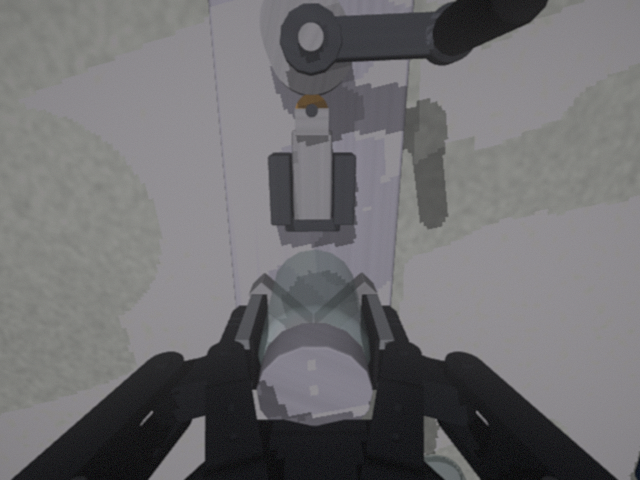

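View pics/s6.png

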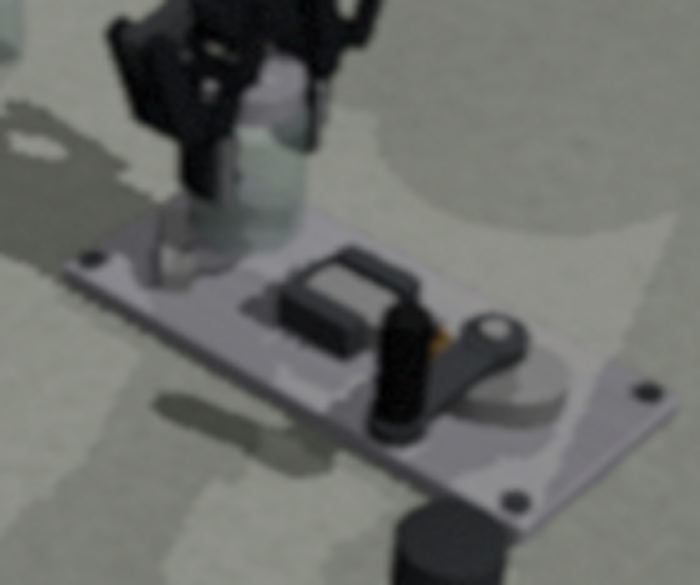

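```bash
python3 - <<'E'
from h import *
s=r.sense();T=T_tool(s)
for dz in(-3,0,3):
  print(dz,proj("wrist",(T@[27.8,0,-22+dz,1])[:3],s), proj("wrist",(T@[27.8-80,0,-19.5+dz,1])[:3],s))
# jaw face dist, V inner corner
print(unproj("wrist",314,228,27,s),unproj("wrist",265,275,27,s),unproj("wrist",362,275,27,s))
E
python3 - <<'E'
import cv2
im=cv2.imread("pics/w6.png");cv2.imwrite("pics/w6c.png",cv2.convertScaleAbs(cv2.resize(im[210:400,235:395],None,fx=3.1,fy=3.1,interpolation=2),alpha=1.6))
E
```

```text
-3 [312.35498098 241.32952892] [311.31253565 336.72719412]
0 [312.36651383 246.70602303] [311.34186638 345.01139372]
3 [312.37792197 252.0243787 ] [311.37065829 353.1434112 ]
[528.19306758  31.44217469  27.        ] [494.73425742  10.59123671  27.        ] [548.37462884  -2.01952126  27.        ]
```

View pics/w6c.png

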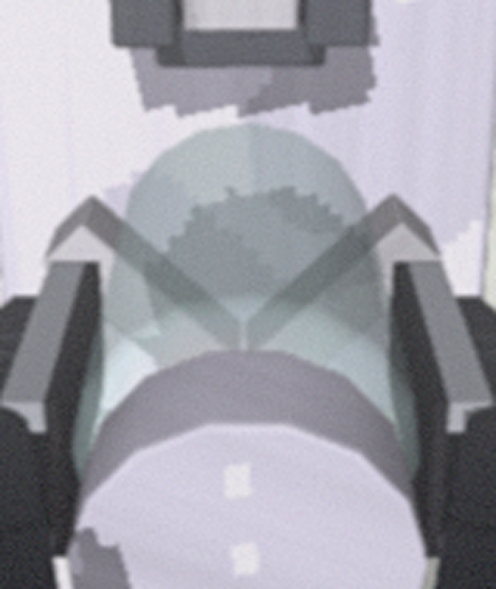

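The view centres the jar on the V (u≈314), with the jaw edge above and clear. I'll shift 2.3 mm toward the jaw to sit mid-room, then lower.

Call:
drive_tool:
  rows: [0,0,-2.3,0,0,0,40,8,0,-2.3,0,0,0,40,15,0,-2.3,0,0,0,40,19,0,-2.3,0,0,0,40,21,0,-2.3,0,0,0,40,21,0,-2.3,0,0,0,40]

```text
clock: 8.62
eef_pos: [521.0, 5.0, 41.9]
tcp_rot: [1.696, 1.57, -0.104]
contact_force: [1.0, 0.4, -1.6]
opening: 0.502
```

Run:
```python
from h import *
st()
im=grab_frame("wrist");cv2.imwrite("pics/w7.png",cv2.convertScaleAbs(cv2.resize(im[190:400,215:415,::-1],None,fx=2.8,fy=2.8,interpolation=2),alpha=1.6))
```

```text
t 8.62 tcp [521.    5.   41.9] xaxis [ 0.001 -0.    -1.   ] yang -13.1 F [ 1.   0.4 -1.6] op 0.502 q [ 0.01  0.46  1.99 -0.    0.69  0.24]
```

View pics/w7.png

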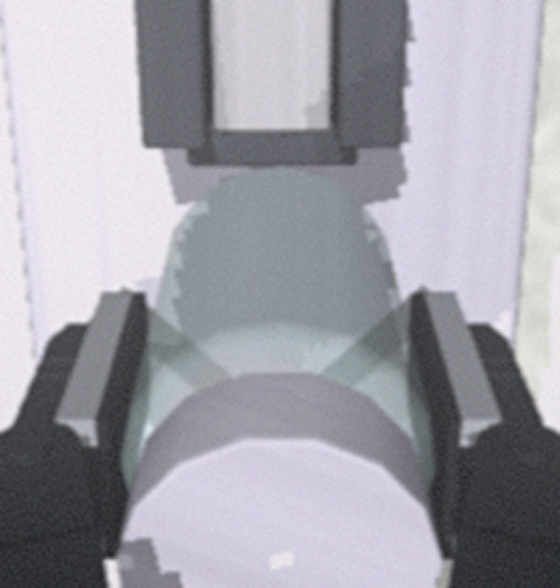

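Run:
```python
from h import *
s=r.sense();T=T_tool(s)
for n,v,z in(("jaw",248.2,27),("jaredge",249.8,14),("jaredge@27",249.8,27),("lidnear",190+438/2.8,94)):
  p=unproj("wrist",314,v,z,s);print(n,(T[:3,:3].T@(p-T[:3,3]))[2])
```

```text
jaw -25.956054692924617
jaredge -20.13931452948497
jaredge@27 -25.121811437599757
lidnear -18.75121979886273
```

Call:
drive_tool:
  rows: [0,0,-1.5,0,0,0,40,1,0,-1.5,0,0,0,40,2,0,-1.5,0,0,0,40,2,0,-1.5,0,0,0,40]

```text
clock: 9.18
eef_pos: [521.4, 6.5, 40.0]
tcp_rot: [1.72, 1.569, -0.08]
contact_force: [-0.2, 0.2, -0.9]
opening: 0.505
```

Call:
drive_tool:
  rows: [0.7,0,0,0,0,0,40,0.7,0,0,0,0,0,40]

```text
clock: 9.43
eef_pos: [521.5, 6.5, 39.8]
tcp_rot: [1.738, 1.569, -0.062]
contact_force: [-2.4, 0.9, 5.7]
opening: 0.503
```

Contact at z≈39.8 with 5.7 N, so the jar is standing on the plate. Release.

Call:
drive_tool:
  rows: [0,0,0,0,0,0,60,0,0,0,0,0,0,75,0,0,0,0,0,0,90,0,0,0,0,0,0,90,0,0,0,0,0,0,90]

```text
clock: 10.05
eef_pos: [521.4, 6.4, 39.8]
tcp_rot: [1.741, 1.569, -0.06]
contact_force: [1.1, 0.7, 0.9]
opening: 0.897
```

Run:
```python
from h import *
s=st();T=T_tool(s)
im=grab_frame("wrist");cv2.imwrite("pics/w8.png",cv2.convertScaleAbs(cv2.resize(im[190:400,215:415,::-1],None,fx=2.8,fy=2.8,interpolation=2),alpha=1.6))
```

```text
t 10.05 tcp [521.4   6.4  39.8] xaxis [ 0.001 -0.    -1.   ] yang -13.1 F [1.1 0.7 0.9] op 0.897 q [ 0.01  0.46  1.99 -0.    0.68  0.24]
```

View pics/w8.png

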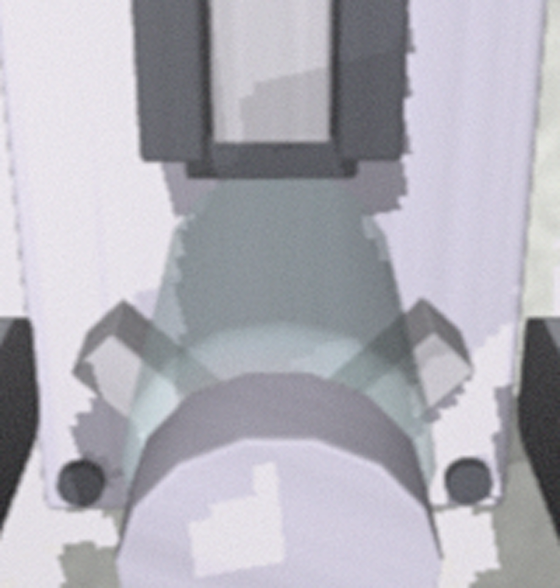

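The jar stands upright in the V, free of the pads and just clear of the jaw. Retreating upward, then to the crank.

Call:
drive_tool:
  rows: [15,0,0,0,0,0,100,-30,0,0,0,0,0,100,-80,0,0,0,0,0,100,-120,0,0,0,0,0,100,-125,0,0,0,0,0,100]

```text
clock: 10.72
eef_pos: [522.9, 6.5, 166.6]
tcp_rot: [1.79, 1.565, -0.01]
contact_force: [0.7, -0.2, -0.3]
opening: 0.999
```

I mistyped the first row: +15 mm, which is downward. I need to check that nothing was disturbed.

Run:
```python
from h import *
s=st()
im=grab_frame("wrist");cv2.imwrite("pics/w9.png",im[:,:,::-1])
import pickle;pickle.dump(s,open("w9.pkl","wb"))
move([603,103.5,150],down(np.radians(-102)))
```

```text
t 10.72 tcp [522.9   6.5 166.6] xaxis [ 0.006 -0.    -1.   ] yang -13.1 F [ 0.7 -0.2 -0.3] op 0.999 q [ 0.01  0.27  1.92 -0.    0.95  0.24]
shift [  16.    56.6 -112.8] rot [88.9 -0.2 -0.1]
```

View pics/w9.png

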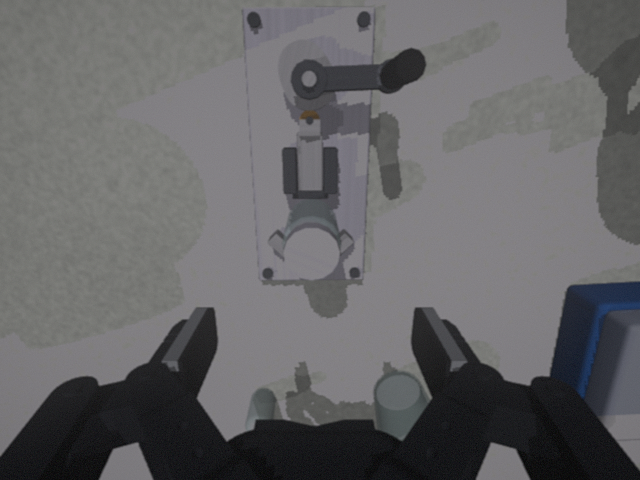

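Nothing was disturbed: the jar is upright in the V (lid at 311,255), crank post top at (411,65), and the beaker and vial are still standing at the bottom.

Run:
```python
from h import *
import pickle
np.set_printoptions(precision=1,suppress=True)
s=pickle.load(open("w9.pkl","rb"))
print("lid",unproj("wrist",311.5,254,92,s),"post",unproj("wrist",410.5,66,95,s),"hub",unproj("wrist",309.5,79.5,45,s))
```

```text
lid [522.3   6.   92. ] post [602.7 104.5  95. ] hub [546.8 115.7  45. ]
```

Call:
drive_tool:
  rows: [16,57,-113,89,0,0,100,16,57,-113,89,0,0,100,16,57,-113,89,0,0,100,16,57,-113,89,0,0,100,16,57,-113,89,0,0,100,16,57,-113,89,0,0,100,16,57,-113,89,0,0,100,16,57,-113,89,0,0,100,16,57,-113,89,0,0,100,16,57,-113,89,0,0,100]

```text
clock: 12.02
eef_pos: [602.4, 103.4, 147.8]
tcp_rot: [2.875, 1.57, -0.478]
contact_force: [0.7, -0.2, -0.6]
opening: 0.999
```

Run:
```python
from h import *
s=st()
im=grab_frame("wrist");cv2.imwrite("pics/w10.png",im[:,:,::-1])
import pickle;pickle.dump(s,open("w10.pkl","wb"))
move([603,103.5,51],down(np.radians(-102)))
```

```text
t 12.03 tcp [602.4 103.4 147.8] xaxis [ 0.001 -0.001 -1.   ] yang -102.1 F [ 0.7 -0.2 -0.6] op 0.999 q [ 0.17  0.42  1.74 -0.    0.98  1.95]
shift [97.2 -0.2 -0.2] rot [-0.1 -0.1 -0. ]
```

View pics/w10.png

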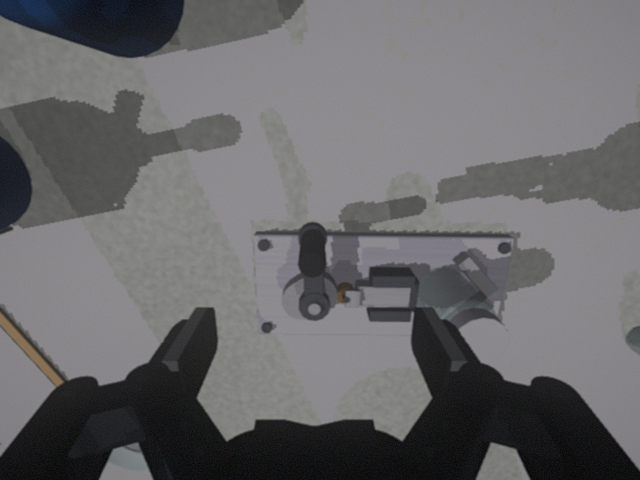

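Run:
```python
from h import *
import pickle
np.set_printoptions(precision=1,suppress=True)
s=pickle.load(open("w10.pkl","rb"))
print("post top",unproj("wrist",313.5,263,95,s),"hub",unproj("wrist",314.5,308,45,s))
print("bottles base scene",unproj("scene",366,460,0),unproj("scene",517,455,0),unproj("top",236,142,60),unproj("top",172,178,60))
print("wrist bottle edge",unproj("wrist",150,50,100,s),unproj("wrist",150,50,0,s))
```

```text
post top [604.9 103.9  95. ] hub [545.4 115.9  45. ]
bottles base scene [807.2 209.    0. ] [695.6 386.1   0. ] [779.1 193.5  60. ] [681.5 361.5  60. ]
wrist bottle edge [734.5 157.9 100. ] [760.2 195.7   0. ]
```

Call:
drive_tool:
  rows: [40,0,0,0,0,0,100,75,0,0,0,0,0,100,90,0,-0.5,0,0,0,100,95,0,-0.5,0,0,0,100,95,0,-0.5,0,0,0,100]

```text
clock: 12.7
eef_pos: [603.7, 103.4, 53.7]
tcp_rot: [-3.082, 1.568, -0.151]
contact_force: [-0.3, 0.2, 0.6]
opening: 0.996
```

Call:
drive_tool:
  rows: [0,0,0,0,0,0,40,0,0,0,0,0,0,15,0,0,0,0,0,0,15,0,0,0,0,0,0,15,0,0,0,0,0,0,15,0,0,0,0,0,0,15,0,0,0,0,0,0,15,0,0,0,0,0,0,15]
  newtons: 20

```text
clock: 13.7
eef_pos: [604.2, 103.5, 54.0]
tcp_rot: [-2.96, 1.568, -0.029]
contact_force: [0.8, 3.7, 4.6]
opening: 0.203
```

Run:
```python
from h import *
s=st()
im=grab_frame("wrist");cv2.imwrite("pics/w11.png",im[:,:,::-1])
```

```text
t 13.7 tcp [604.2 103.5  54. ] xaxis [ 0.003 -0.    -1.   ] yang -102.1 F [0.8 3.7 4.6] op 0.203 q [ 0.17  0.54  1.79 -0.    0.81  1.95]
```

View pics/w11.png

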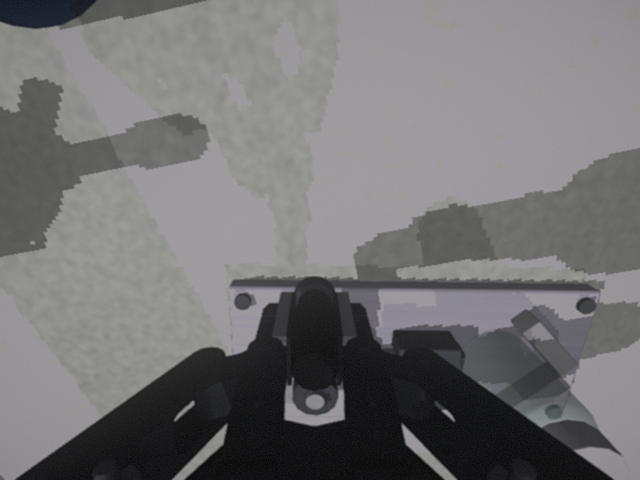

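Post gripped at 17.3 mm and 20 N. Turning anticlockwise in arcs.

Call:
drive_tool:
  rows: [0,-3,0.1,-3,0,0,15,0,-8.1,0.6,-8,0,0,15,0,-14,1.7,-14,0,0,15,0,-19.8,3.5,-20,0,0,15,0,-25.4,5.9,-26,0,0,15,0,-29,7.8,-30,0,0,15,0,-29,7.8,-30,0,0,15]

```text
clock: 14.62
eef_pos: [602.7, 133.9, 54.0]
tcp_rot: [2.911, 1.567, 0.082]
contact_force: [2.5, 3.5, 3.8]
opening: 0.205
```

```bash
cat >> h.py <<'E'
HUB=np.array([546.5,115.7])
def crank():
    s=st();d=s["eef_pos"][:2]-HUB;T=T_tool(s);F=T[:3,:3].T@s["contact_force"]
    a=np.degrees(np.arctan2(d[1],d[0]));print("ang",round(a,1),"turned",round(a+11.9,1),"rad",round(np.radians(a+11.9),2),"r",np.hypot(*d).round(1),"Ftool",F.round(1));return s
E
python3 -c "
from h import *
crank()"
```

```text
t 14.62 tcp [602.7 133.9  54. ] xaxis [ 0.003  0.    -1.   ] yang -72.1 F [2.5 3.5 3.8] op 0.205 q [ 0.22  0.55  1.78 -0.    0.81  1.47]
ang 18.0 turned 29.9 rad 0.52 r 59.1 Ftool [-3.7 -2.6 -3.5]
```

Call:
drive_tool:
  rows: [0,-3,0.1,-3,0,0,15,0,-8.1,0.6,-8,0,0,15,0,-14,1.7,-14,0,0,15,0,-19.8,3.5,-20,0,0,15,0,-25.4,5.9,-26,0,0,15,0,-29,7.8,-30,0,0,15,0,-29,7.8,-30,0,0,15]

```text
clock: 15.5
eef_pos: [586.4, 159.5, 54.1]
tcp_rot: [2.541, 1.567, 0.234]
contact_force: [1.5, 5.4, 3.4]
opening: 0.209
```

```bash
python3 -c "
from h import *
crank()"
```

```text
t 15.5 tcp [586.4 159.5  54.1] xaxis [ 0.004  0.001 -1.   ] yang -42.1 F [1.5 5.4 3.4] op 0.209 q [ 0.26  0.54  1.8  -0.    0.8   1.  ]
ang 47.7 turned 59.6 rad 1.04 r 59.3 Ftool [-3.4 -2.5 -5.1]
```

Call:
drive_tool:
  rows: [0,-3,-0.4,-3,0,0,15,0,-8.1,-0.4,-8,0,0,15,0,-14,0.7,-14,0,0,15,0,-19.8,2.5,-20,0,0,15,0,-25.4,4.9,-26,0,0,15,0,-29,6.8,-30,0,0,15,0,-29,6.8,-30,0,0,15]

```text
clock: 16.38
eef_pos: [560.5, 173.8, 54.0]
tcp_rot: [1.988, 1.567, 0.204]
contact_force: [1.2, 2.9, 1.9]
opening: 0.199
```

```bash
python3 -c "
from h import *
crank()
im=grab_frame('scene');cv2.imwrite('pics/s12.png',cv2.resize(im[225:355,285:425,::-1],None,fx=5,fy=4.5,interpolation=2)[:600])"
```

```text
t 16.38 tcp [560.5 173.8  54. ] xaxis [ 0.004  0.001 -1.   ] yang -12.2 F [1.2 2.9 1.9] op 0.199 q [ 0.3   0.51  1.85 -0.    0.78  0.51]
ang 76.5 turned 88.4 rad 1.54 r 59.8 Ftool [-1.9  0.6 -3.1]
```

View pics/s12.png

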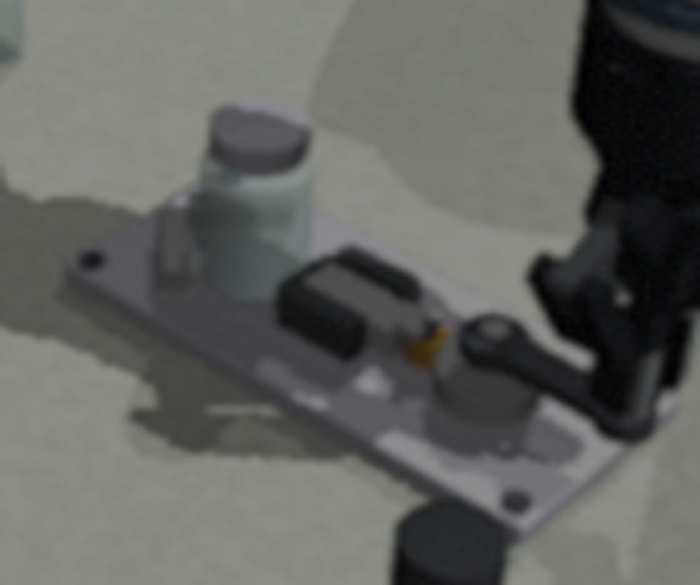

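Jar upright, clamp still open, roller at (428,345) on the cam's low part. Resistance is just starting, so I'll use smaller steps now.

Call:
drive_tool:
  rows: [0,-3,0,-3,0,0,15,0,-7.1,0.2,-7,0,0,15,0,-12,0.9,-12,0,0,15,0,-17,2,-17,0,0,15,0,-19.8,3,-20,0,0,15,0,-19.8,3,-20,0,0,15]

```text
clock: 17.18
eef_pos: [541.4, 175.3, 54.1]
tcp_rot: [1.692, 1.565, 0.254]
contact_force: [3.6, 4.2, 1.3]
opening: 0.206
```

```bash
python3 -c "
from h import *
crank()"
```

```text
t 17.18 tcp [541.4 175.3  54.1] xaxis [ 0.006  0.001 -1.   ] yang 7.6 F [3.6 4.2 1.3] op 0.206 q [ 0.31  0.49  1.89 -0.    0.76  0.18]
ang 94.9 turned 106.8 rad 1.86 r 59.8 Ftool [-1.2  4.1 -3.7]
```

Call:
drive_tool:
  rows: [0,-3,0,-3,0,0,15,0,-7.1,0.2,-7,0,0,15,0,-12,0.9,-12,0,0,15,0,-17,2,-17,0,0,15,0,-19.8,3,-20,0,0,15,0,-19.8,3,-20,0,0,15]

```text
clock: 17.92
eef_pos: [522.6, 170.6, 54.2]
tcp_rot: [1.512, 1.564, 0.42]
contact_force: [0.7, 9.9, 2.4]
opening: 0.205
```

```bash
python3 -c "
from h import *
crank()"
```

```text
t 17.93 tcp [522.6 170.6  54.2] xaxis [ 0.006  0.003 -1.   ] yang 27.5 F [0.7 9.9 2.4] op 0.205 q [ 0.31  0.47  1.93  0.    0.73 -0.17]
ang 113.5 turned 125.4 rad 2.19 r 59.8 Ftool [-2.3  5.2 -8.5]
```

Call:
drive_tool:
  rows: [0,-3,0,-3,0,0,15,0,-7.1,0.2,-7,0,0,15,0,-12,0.9,-12,0,0,15,0,-15,1.6,-15,0,0,15,0,-15,1.6,-15,0,0,15]

```text
clock: 18.55
eef_pos: [509.2, 162.7, 54.0]
tcp_rot: [1.493, 1.565, 0.661]
contact_force: [-4.0, 9.1, 4.9]
opening: 0.202
```

```bash
python3 -c "
from h import *
crank()
im=grab_frame('scene');cv2.imwrite('pics/s13.png',cv2.resize(im[225:355,285:425,::-1],None,fx=5,fy=4.5,interpolation=2)[:600])"
```

```text
t 18.55 tcp [509.2 162.7  54. ] xaxis [ 0.005  0.004 -1.   ] yang 42.4 F [-4.   9.1  4.9] op 0.202 q [ 0.31  0.45  1.96  0.    0.72 -0.44]
ang 128.4 turned 140.3 rad 2.45 r 60.1 Ftool [-4.9  3.2 -9.4]
```

View pics/s13.png

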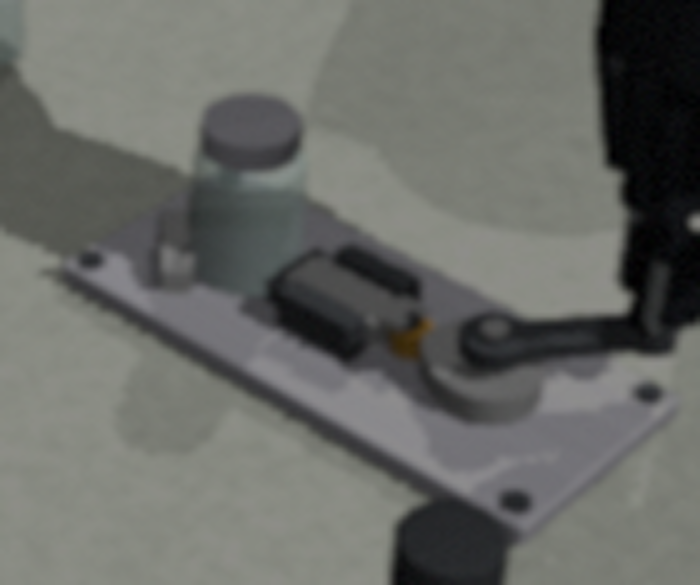

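```bash
python3 -c "
from h import *
P=np.array([(604.2,103.5),(602.7,133.9),(586.4,159.5),(560.5,173.8),(541.4,175.3),(522.6,170.6),(509.2,162.7)])
from scipy.optimize import least_squares
f=least_squares(lambda c:np.hypot(*(P-c[:2]).T)-c[2],[546,116,58]);print(f.x,f.fun)
f=least_squares(lambda c:np.hypot(*(P-c[:2]).T)-58.,[546,116]);print(f.x,f.fun)
d=P-f.x[:2];a=np.degrees(np.unwrap(np.arctan2(d[:,1],d[:,0])));print(a-a[0])
"
```

```text
[546.0053717  115.97853795  59.48121727] [ 0.03624801 -0.02148568 -0.1024024   0.12931639  0.0187433  -0.05634419
 -0.00407543]
[546.95422263 117.64186357] [ 0.9666968   0.06822448 -0.48415055 -0.23128553 -0.0749615   0.28972786
  0.78449613]
[  0.          30.13559903  60.57590548  90.31524245 109.37872655
 128.57299538 143.83603669]
```

Call:
drive_tool:
  rows: [0,-3,-0.8,-3,0,0,15,0,-7.2,-0.6,-7,0,0,15,0,-10.3,-0.1,-10,0,0,15,0,-10.3,-0.1,-10,0,0,15]

```text
clock: 19.1
eef_pos: [501.3, 155.7, 53.9]
tcp_rot: [1.36, 1.566, 0.701]
contact_force: [-0.3, 3.7, 3.4]
opening: 0.208
```

```bash
sed -i 's/^HUB=.*/HUB=np.array([546.0,116.0])/' h.py
python3 -c "
from h import *
crank()"
```

```text
t 19.1 tcp [501.3 155.7  53.9] xaxis [ 0.004  0.003 -1.   ] yang 52.2 F [-0.3  3.7  3.4] op 0.208 q [ 0.3   0.44  1.98  0.    0.71 -0.62]
ang 138.4 turned 150.3 rad 2.62 r 59.8 Ftool [-3.4  2.7 -2.5]
```

Call:
drive_tool:
  rows: [0,-3,0,-3,0,0,15,0,-7.2,0.4,-7,0,0,15,0,-10.3,0.7,-10,0,0,15,0,-10.3,0.7,-10,0,0,15]

```text
clock: 19.6
eef_pos: [495.0, 147.1, 53.9]
tcp_rot: [1.318, 1.567, 0.831]
contact_force: [-2.1, 4.6, 5.1]
opening: 0.204
```

```bash
python3 -c "
from h import *
crank()
im=grab_frame('scene');cv2.imwrite('pics/s14.png',cv2.resize(im[225:355,285:425,::-1],None,fx=5,fy=4.5,interpolation=2)[:600])"
```

```text
t 19.6 tcp [495.  147.1  53.9] xaxis [ 0.003  0.003 -1.   ] yang 62.1 F [-2.1  4.6  5.1] op 0.204 q [ 0.28  0.43  2.    0.    0.71 -0.8 ]
ang 148.7 turned 160.6 rad 2.8 r 59.7 Ftool [-5.1  3.1 -4. ]
```

View pics/s14.png

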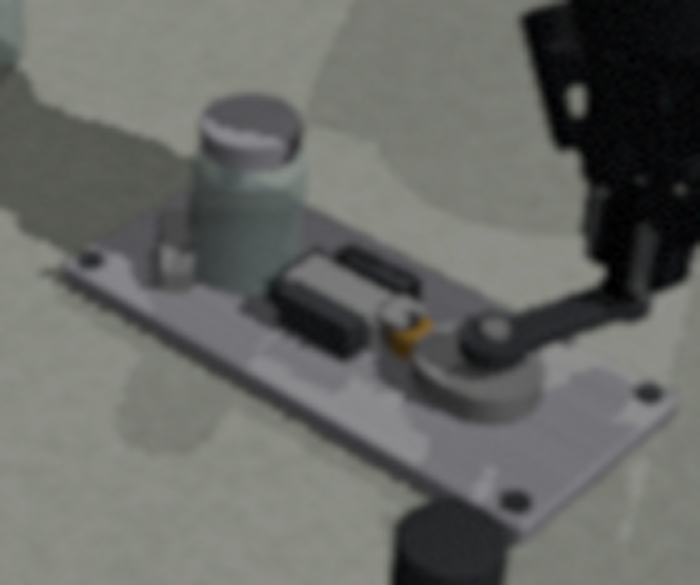

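The follower has advanced: roller now near (405,335), jar pushed home. I'm near the end of the rise, so finer steps while watching the force.

Call:
drive_tool:
  rows: [0,-2.5,0,-2.5,0,0,15,0,-5.2,0.2,-5,0,0,15,0,-5.2,0.2,-5,0,0,15,0,-5.2,0.2,-5,0,0,15]

```text
clock: 20.15
eef_pos: [492.3, 142.2, 53.8]
tcp_rot: [1.419, 1.568, 1.017]
contact_force: [-2.3, 3.8, 6.1]
opening: 0.205
```

```bash
python3 -c "
from h import *
crank()
im=grab_frame('scene');cv2.imwrite('pics/s15r.png',im[:,:,::-1])"
```

```text
t 20.15 tcp [492.3 142.2  53.8] xaxis [ 0.002  0.003 -1.   ] yang 66.9 F [-2.3  3.8  6.1] op 0.205 q [ 0.28  0.43  2.01  0.    0.7  -0.89]
ang 154.0 turned 165.9 rad 2.89 r 59.8 Ftool [-6.1  2.6 -3.6]
```

Call:
drive_tool:
  rows: [0,-2.5,0,-2.5,0,0,15,0,-5.2,0.2,-5,0,0,15,0,-5.2,0.2,-5,0,0,15,0,-5.2,0.2,-5,0,0,15]

```text
clock: 20.7
eef_pos: [489.9, 137.1, 53.8]
tcp_rot: [1.709, 1.569, 1.392]
contact_force: [-1.8, 2.6, 7.6]
opening: 0.201
```

```bash
python3 -c "
from h import *
crank()
im=grab_frame('scene');cv2.imwrite('pics/s16r.png',im[:,:,::-1])
for n in ('15','16'):
  i=cv2.imread(f'pics/s{n}r.png');cv2.imwrite(f'pics/s{n}c.png',cv2.convertScaleAbs(cv2.resize(i[265:335,330:400],None,fx=8,fy=8,interpolation=2),alpha=1.6))
a=cv2.imread('pics/s15c.png');b=cv2.imread('pics/s16c.png');cv2.imwrite('pics/s1516.png',cv2.resize(np.hstack([a,b]),(800,400)))
"
```

```text
t 20.7 tcp [489.9 137.1  53.8] xaxis [ 0.     0.002 -1.   ] yang 71.8 F [-1.8  2.6  7.6] op 0.201 q [ 0.27  0.42  2.02  0.    0.7  -0.99]
ang 159.4 turned 171.3 rad 2.99 r 59.9 Ftool [-7.6  1.9 -2.5]
```

View pics/s1516.png

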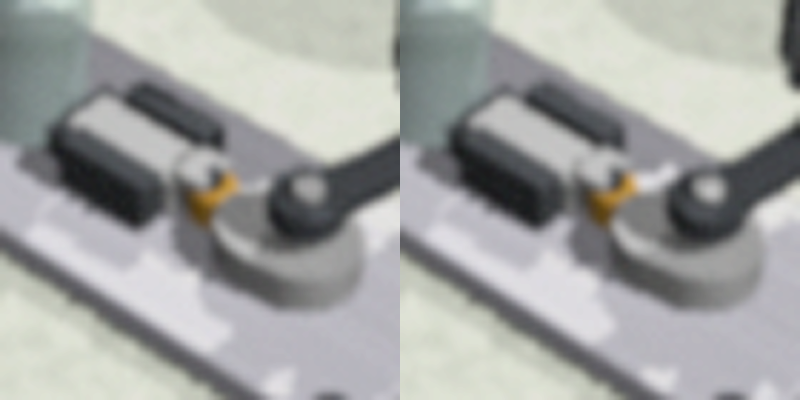

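```bash
python3 -c "
from h import *
e=np.array([np.cos(np.radians(-102.9)),np.sin(np.radians(-102.9))])
q=lambda u,v,z=30:(unproj('scene',u,v,z)[:2]-HUB)
def pr(d): print((d@e).round(1),(d@[-e[1],e[0]]).round(1))
s12=cv2.imread('pics/s12.png')
cv2.imwrite('pics/s12z.png',cv2.resize(cv2.resize(s12,(700,700))[200:550,200:550],(560,560)))
pr(q(370.4,298.3));pr(q(367.6,296.2))
c=cv2.imread('pics/s16r.png');cv2.imwrite('pics/s16z.png',cv2.convertScaleAbs(cv2.resize(c[285:310,350:390],None,fx=20,fy=20,interpolation=2),alpha=1.6))
"
```

```text
28.2 0.8
35.5 -0.1
```

View pics/s16z.png

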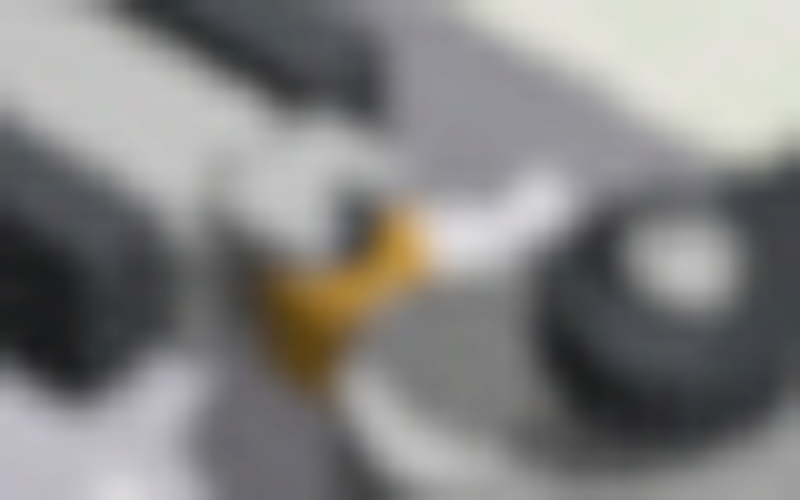

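Scene crop: the roller pin at about (367,295) puts follower travel at roughly 8–9 mm, near or in the dwell. Test: open the fingers a little so they cage the post without squeezing, and see whether it springs back.

Call:
drive_tool:
  rows: [0,0,0,0,0,0,28,0,0,0,0,0,0,28,0,0,0,0,0,0,28]

```text
clock: 21.12
eef_pos: [489.4, 136.4, 53.5]
tcp_rot: [2.593, 1.57, 2.275]
contact_force: [0.3, -4.9, 0.6]
opening: 0.281
```

```bash
python3 -c "
from h import *
crank()
im=grab_frame('wrist');cv2.imwrite('pics/w17.png',im[:,:,::-1])
im=grab_frame('scene');cv2.imwrite('pics/s17r.png',im[:,:,::-1])
cv2.imwrite('pics/s17c.png',cv2.convertScaleAbs(cv2.resize(im[255:335,320:420,::-1],None,fx=7,fy=7,interpolation=2),alpha=1.6))
"
```

```text
t 21.12 tcp [489.4 136.4  53.5] xaxis [-0.001  0.001 -1.   ] yang 71.8 F [ 0.3 -4.9  0.6] op 0.281 q [ 0.27  0.42  2.02  0.    0.7  -0.99]
ang 160.1 turned 172.0 rad 3.0 r 60.1 Ftool [-0.6 -4.6  1.9]
```

View pics/w17.png

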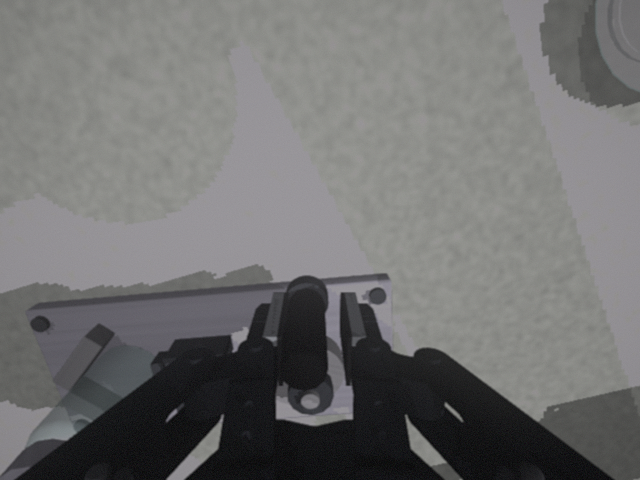

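View pics/s17c.png

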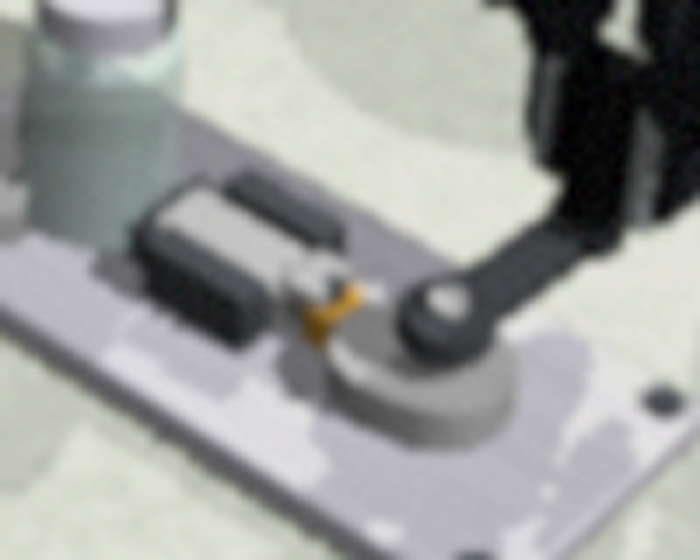

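The post moved to the left pad (u≈280) and presses it in the closing direction with 4.6 N. So the cam is slightly past the dwell and pulling onward. I'll bring it back a few degrees with the caged fingers and watch the force.

Call:
drive_tool:
  rows: [0,1.5,0,1.5,0,0,28,0,3.1,0.1,3,0,0,28,0,3.1,0.1,3,0,0,28]

```text
clock: 21.6
eef_pos: [490.5, 139.3, 53.5]
tcp_rot: [2.676, 1.569, 2.306]
contact_force: [0.2, -3.3, 0.5]
opening: 0.283
```

```bash
python3 -c "
from h import *
crank()
"
```

```text
t 21.6 tcp [490.5 139.3  53.5] xaxis [-0.001  0.001 -1.   ] yang 68.8 F [ 0.2 -3.3  0.5] op 0.283 q [ 0.27  0.43  2.01  0.    0.7  -0.93]
ang 157.2 turned 169.1 rad 2.95 r 60.2 Ftool [-0.5 -3.   1.3]
```

Call:
drive_tool:
  rows: [0,1.5,0,1.5,0,0,28,0,3.1,0.1,3,0,0,28,0,3.1,0.1,3,0,0,28]

```text
clock: 21.98
eef_pos: [491.8, 142.4, 53.5]
tcp_rot: [2.538, 1.569, 2.115]
contact_force: [0.6, -3.0, 0.1]
opening: 0.278
```

```bash
python3 -c "
from h import *
crank()
im=grab_frame('wrist');cv2.imwrite('pics/w18.png',im[250:420,220:420,::-1])
"
```

```text
t 21.98 tcp [491.8 142.4  53.5] xaxis [-0.001  0.001 -1.   ] yang 65.8 F [ 0.6 -3.   0.1] op 0.278 q [ 0.28  0.43  2.01  0.    0.71 -0.87]
ang 154.0 turned 165.9 rad 2.9 r 60.3 Ftool [-0.1 -2.5  1.7]
```

View pics/w18.png

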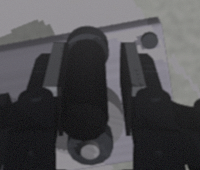

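Call:
drive_tool:
  rows: [0,1.5,0,1.5,0,0,28,0,3.1,0.1,3,0,0,28,0,3.1,0.1,3,0,0,28]

```text
clock: 22.4
eef_pos: [493.0, 145.5, 53.4]
tcp_rot: [2.65, 1.569, 2.174]
contact_force: [-0.5, -1.4, 0.6]
opening: 0.281
```

```bash
python3 -c "
from h import *
crank()
"
```

```text
t 22.4 tcp [493.  145.5  53.4] xaxis [-0.001  0.002 -1.   ] yang 62.7 F [-0.5 -1.4  0.6] op 0.281 q [ 0.28  0.43  2.    0.    0.71 -0.81]
ang 150.9 turned 162.8 rad 2.84 r 60.6 Ftool [-0.6 -1.5  0.2]
```

Call:
drive_tool:
  rows: [0,1.5,0,1.5,0,0,28,0,3.1,0.1,3,0,0,28,0,3.1,0.1,3,0,0,28]

```text
clock: 22.78
eef_pos: [494.7, 148.5, 53.4]
tcp_rot: [2.573, 1.569, 2.044]
contact_force: [0.0, -0.4, -0.2]
opening: 0.279
```

```bash
python3 -c "
from h import *
crank()
im=grab_frame('wrist');cv2.imwrite('pics/w19.png',im[250:420,220:420,::-1])
"
```

```text
t 22.77 tcp [494.7 148.5  53.4] xaxis [-0.001  0.002 -1.   ] yang 59.7 F [ 0.  -0.4 -0.2] op 0.279 q [ 0.29  0.43  2.    0.    0.71 -0.76]
ang 147.7 turned 159.6 rad 2.79 r 60.8 Ftool [ 0.2 -0.4  0.2]
```

View pics/w19.png

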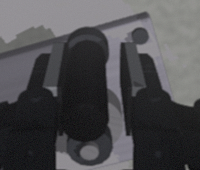

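Call:
drive_tool:
  rows: [0,1.5,0,1.5,0,0,28,0,2.6,0.1,2.5,0,0,28,0,2.6,0.1,2.5,0,0,28]

```text
clock: 23.2
eef_pos: [496.1, 150.8, 53.4]
tcp_rot: [2.536, 1.569, 1.964]
contact_force: [-0.5, -0.3, -1.1]
opening: 0.282
```

```bash
python3 -c "
from h import *
crank()
im=grab_frame('wrist');cv2.imwrite('pics/w20.png',im[250:420,220:420,::-1])
"
```

```text
t 23.2 tcp [496.1 150.8  53.4] xaxis [-0.001  0.002 -1.   ] yang 57.2 F [-0.5 -0.3 -1.1] op 0.282 q [ 0.29  0.44  1.99  0.    0.71 -0.71]
ang 145.1 turned 157.0 rad 2.74 r 60.9 Ftool [ 1.1 -0.5 -0.3]
```

View pics/w20.png

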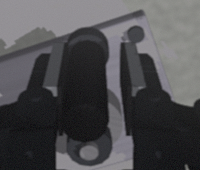

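The post now follows with about 0.5 N, i.e. in the dwell. I'll re-centre the cage around it so nothing touches, open and lift away.

Call:
drive_tool:
  rows: [0,-2.5,0,0,0,0,32,0,-2.5,0,0,0,0,40,0,-2.5,0,0,0,0,40]

```text
clock: 23.62
eef_pos: [494.8, 148.7, 53.5]
tcp_rot: [2.396, 1.569, 1.824]
contact_force: [-0.4, -0.2, -0.4]
opening: 0.402
```

```bash
python3 -c "
from h import *
crank()
im=grab_frame('wrist');cv2.imwrite('pics/w21.png',im[250:420,220:420,::-1])
"
```

```text
t 23.62 tcp [494.8 148.7  53.5] xaxis [-0.001  0.002 -1.   ] yang 57.2 F [-0.4 -0.2 -0.4] op 0.402 q [ 0.29  0.43  2.    0.    0.71 -0.71]
ang 147.4 turned 159.3 rad 2.78 r 60.7 Ftool [ 0.4 -0.3 -0.2]
```

View pics/w21.png

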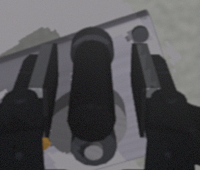

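The post stands free between the pads and stays put. Opening, lifting, and taking a wrist look from above.

Call:
drive_tool:
  rows: [0,0,0,0,0,0,80,0,0,0,0,0,0,90,-30,0,0,0,0,0,90,-80,0,0,0,0,0,90,-130,0,0,0,0,0,90,-140,0,0,0,0,0,90,-140,0,0,0,0,0,90]

```text
clock: 24.55
eef_pos: [495.0, 148.4, 193.7]
tcp_rot: [1.965, 1.568, 1.394]
contact_force: [-0.1, 0.0, -0.5]
opening: 0.901
```

```bash
python3 -c "
from h import *
st();move([533,50,190],down(np.radians(76)))
"
```

```text
t 24.55 tcp [495.  148.4 193.7] xaxis [ 0.     0.002 -1.   ] yang 57.2 F [-0.1  0.  -0.5] op 0.901 q [ 0.29  0.23  1.9   0.    1.01 -0.71]
shift [  3.5 -62.2  85.2] rot [-18.8  -0.   -0.1]
```

Call:
drive_tool:
  rows: [3,-62,85,-19,0,0,90,3,-62,85,-19,0,0,90,3,-62,85,-19,0,0,90,3,-62,85,-19,0,0,90]

```text
clock: 25.05
eef_pos: [531.8, 50.4, 188.8]
tcp_rot: [2.612, 1.567, 2.369]
contact_force: [-0.4, -0.6, -1.0]
opening: 0.901
```

```bash
python3 -c "
from h import *
s=st();import pickle
im=grab_frame('wrist');cv2.imwrite('pics/w22.png',im[:,:,::-1]);pickle.dump(s,open('w22.pkl','wb'))
c=cv2.resize(im[145:325,190:450,::-1],None,fx=3,fy=3,interpolation=2)
cv2.imwrite('pics/w22c.png',cv2.convertScaleAbs(c,alpha=1.6))
im=grab_frame('scene');cv2.imwrite('pics/s22.png',im[:,:,::-1])
"
```

```text
t 25.05 tcp [531.8  50.4 188.8] xaxis [-0.003  0.003 -1.   ] yang 76.1 F [-0.4 -0.6 -1. ] op 0.901 q [ 0.09  0.26  1.87  0.    1.02 -1.24]
```

View pics/w22c.png

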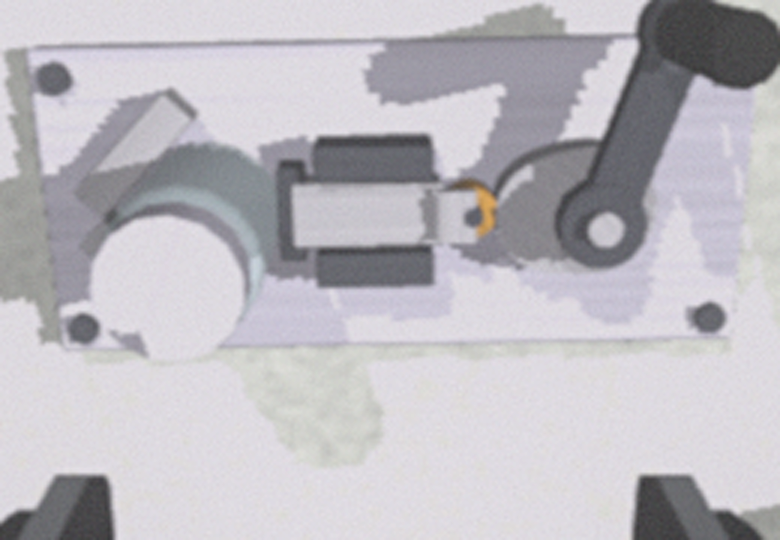

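View pics/s22.png

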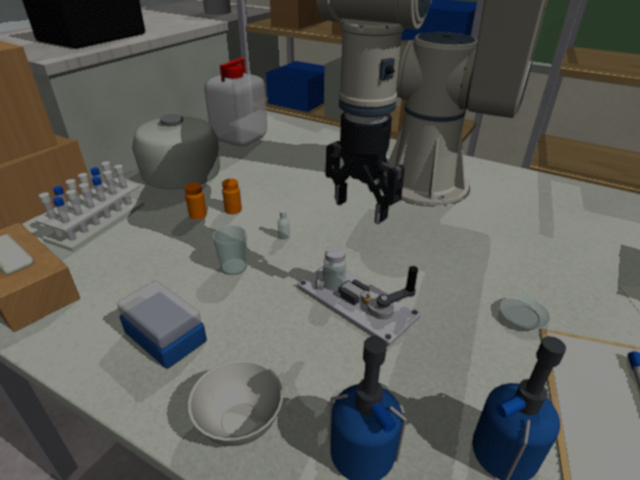

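```bash
python3 -c "
from h import *
import pickle
s=pickle.load(open('w22.pkl','rb'))
e=np.array([np.cos(np.radians(-102.9)),np.sin(np.radians(-102.9))]);l=np.array([-e[1],e[0]])
q=lambda x,y,z,s:unproj('wrist',190+(x+.5)/3-.5,145+(y+.5)/3-.5,z,s)[:2]-HUB
s1=pickle.load(open('w1.pkl','rb'))
for n,a in dict(pin0=q(505,215,30,s1),pin1=q(475,216,30,s),barend0=q(322,212,33,s1),barend1=q(292,212,33,s),lid=q(167,287,92,s),post=q(742,45,95,s)).items(): print(n,(a@e).round(1),(a@l).round(1))
p=q(742,45,95,s);print(np.degrees(np.arctan2(p[1],p[0]))+12.1)
"
```

```text
pin0 26.8 1.1
pin1 35.4 0.4
barend0 82.0 -1.8
barend1 90.3 -2.7
lid 116.8 -0.1
post -17.4 -56.0
161.91810504560445
```

Call:
drive_tool:
  rows: [-40,0,0,0,0,0,90,-60,0,0,0,0,0,90,-60,0,0,0,0,0,90,-60,0,0,0,0,0,90,-60,0,0,0,0,0,90,-60,0,0,0,0,0,90,-60,0,0,0,0,0,90,-60,0,0,0,0,0,90]

```text
clock: 26.15
eef_pos: [532.1, 50.9, 249.4]
tcp_rot: [2.379, 1.568, 2.138]
contact_force: [0.1, -0.5, 0.8]
opening: 0.895
```

```bash
python3 -c "
from h import *
s=st()
im=grab_frame('wrist');cv2.imwrite('pics/w23.png',cv2.resize(im[130:330,180:460,::-1],None,fx=2.8,fy=2.8,interpolation=2))
import pickle
e=np.array([np.cos(np.radians(-102.9)),np.sin(np.radians(-102.9))])
"
```

```text
t 26.15 tcp [532.1  50.9 249.4] xaxis [-0.002  0.003 -1.   ] yang 76.2 F [ 0.1 -0.5  0.8] op 0.895 q [ 0.09  0.2   1.81  0.    1.14 -1.24]
```

View pics/w23.png

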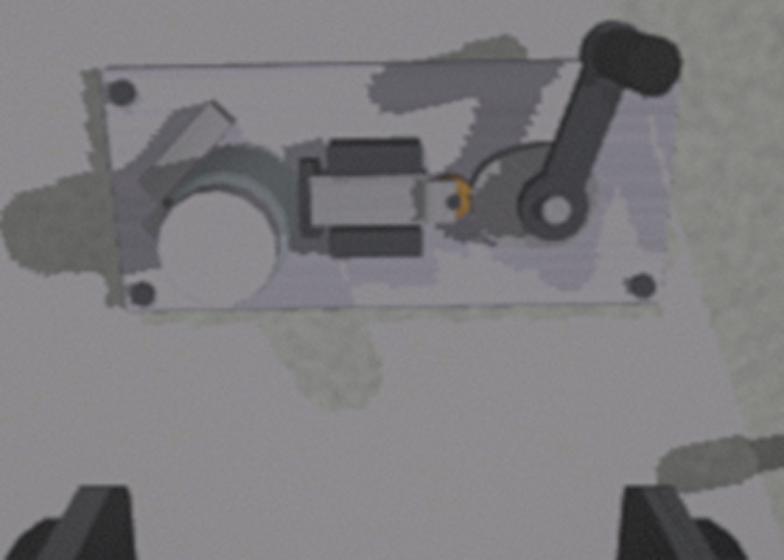

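The clamp is unchanged after more than 2 s untouched: post in the same place, roller on the high part of the cam, jar home and upright, other glassware untouched. Handing in.

```bash
python3 -c "
from rig import sign_off
print(sign_off())"
```

```text
the job is handed in; nothing more can be done
None
```

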